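# Sweep the rubber stoppers into the bench tray

## Task

Tidy the laboratory bench: with your closed fingertips, gently push the three black rubber stoppers along the bench top and through the open side of the low yellow tray until each lies wholly inside it. Sweep them only: do not grip them or lift them off the bench. Leave the cork, the brass weight, the crucible, the bottles and everything else standing where they are.

Things in the scene. Friction and masses are not known exactly. Their poses are not given: they have to be found in the camera images.
- tray: low yellow tray, orange floor, screwed down. Walls 30 mm high, 6 mm thick, on three sides; inside x -90 to +90 mm, y -65 mm (back wall) to +65 mm (open side, where the side walls end). The open side faces its own +y and has no sill: the floor is flush with the bench. A stopper is wholly inside when its centre is below y = +48 mm. Origin: centre of the inside floor, at bench height; z up
- tray_mouth (a point): middle of the tray's open side, at bench height, 65 mm from the tray's origin along its y; axes as the tray's
- stopper0: black rubber stopper, a slightly tapered disc standing on its narrow end: 33 mm across at the foot, 35 mm at the top, 20 mm tall, about 25 g, loose; slides on the bench when pushed low. Origin: centre of its underside, z up
- stopper1: black rubber stopper, a slightly tapered disc standing on its narrow end: 33 mm across at the foot, 35 mm at the top, 20 mm tall, about 25 g, loose; slides on the bench when pushed low. Origin: centre of its underside, z up
- stopper2: black rubber stopper, a slightly tapered disc standing on its narrow end: 33 mm across at the foot, 35 mm at the top, 20 mm tall, about 25 g, loose; slides on the bench when pushed low. Origin: centre of its underside, z up
- cork: brown cork, tapered, 26 to 30 mm across, 28 mm tall, 12 g, loose; to be left alone. Origin: centre of its underside
- weight: brass balance weight with a knob, 28 mm across, 44 mm tall, 150 g, loose; to be left alone. Origin: centre of its underside
- crucible: small white porcelain crucible, 40 mm across the rim, 36 mm tall, 40 g, loose; to be left alone. Origin: centre of its underside
- powder_jar: jar of dark blue powder, 68 mm across, 115 mm tall, loose; to be left alone. Origin: centre of its underside
- amber_bottle: amber glass reagent bottle, 72 mm across, 160 mm tall, loose; to be left alone. Origin: centre of its underside
- clear_bottle: clear glass reagent bottle, 80 mm across, 150 mm tall, loose; to be left alone. Origin: centre of its underside
- slide_box: white open box of wooden slips, 100 mm (its x) by 140 mm (its y), 50 mm tall, loose; to be left alone. Origin: centre of its underside
Things that resemble listed ones, but are neither listed nor needed, are in the scene too. Leave any pink or white look-alike of the stopper0 alone.

How it is judged:
By the outcome, as a careful person would: the job done as asked, in the order asked, and still so for the second after the job is handed in, with the robot touching nothing.
It also fails if it takes over 72 s, if anything falls off the work surface, if the arm or the gripper's body presses on something with over 40 N, if the wrist force passes 120 N, or if a joint passes its speed limit or range.

## Robot

A 6-joint arm with a two-finger parallel gripper is mounted at the origin on the work surface. World frame = base frame: x ahead of the robot, y to its left, z up, the work surface at z = 0. Lengths are in m, angles in degrees, forces in N, time in s.
With the tool pointing down it reaches from about 0.25 to 0.725 m from the base axis. Payload 9.7 kg.
Tool frame: the origin (TCP) lies at the very end of the fingers, on their centre line; the grasp point (between the pads) lies 19 mm behind it; z points along the fingers, y is the direction in which the jaws open and shut (so a half turn about z gives the same grasp; the last joint's range is limited). The gripper opens to 85 mm and grips with 20 to 120 N. Pads are 22 mm wide; open, the fingers measure 114 mm over their backs; the gripper's body (76 mm by 85 mm) begins 54 mm behind the grasp point. The pads swing forward as they close: fully open they stand 13 mm farther back than shut.
Start: joints at [-72.422, 4.979, 10.078, 95.1, 0, 90], TCP at [0.166, -0.524, 0.231] pointing down, gripper open.
Joint ranges: [-179.16, 179.16], [-48.56, 103.87], [-65.8, 70.77], [-126.05, 130.52], [-82.76, 87.17], [-180, 180]. Speed limits (degrees/s): [127.2, 127.2, 147.25, 180, 180, 180].

## Interface

Orientations are given as [roll, pitch, yaw] about the fixed x, y, z axes, in that order (R = Rz(yaw) Ry(pitch) Rx(roll)).
In Python, from workcell import bot gives the robot as it stands.
- The arm moves only by the shell command python3 -m pendant 'ROWS' [FORCE]. ROWS is JSON, a list that holds one entry, the list of rows, each a list of 7 numbers: the shift along the tool's x, y, z in cm, then the turn, a rotation vector about the tool's x, y, z in rad, then the opening in per cent of the stroke, from 0 (shut) to 100 (fully open). In form: [[[dx, dy, dz, ax, ay, az, gripper], ...]]. A call has 1 to 5 rows; each row shifts and turns the pose as measured when the row begins, along the tool's axes as they then stand; what a row does not reach is not made up. A row lasts 1/12 s, in which the tool goes at most 41.7 mm and 7.16 degrees, less where a joint would pass 70% of its speed; a pose out of reach is approached as far as the arm can. A call with a gripper value outside its range is refused whole. The fingers move at their own pace and stop on an object; FORCE is the grip in N (left out, the last holds). Time passes only in rows, so rows that do not move let the fingers close. It gives the time, the measured TCP pose, the force and the opening at its end, in the units of the state.
- bot.get_obs(): the state, without advancing time (a new reading comes with each control period).
- bot.camera(name): name is "scene" or "top" or "wrist"; returns the picture (420x560x3 uint8, red, green, blue); there is no depth.
- bot.get_calibration(name): a dict with "intrinsics" (3x3 intrinsics, pixels), "pose" (4x4, takes a point from camera to world coordinates); the wrist camera has in their place "T_tool_cam" (4x4, takes a point from camera to tool coordinates, whose origin is the TCP and whose axes are the flange's). Camera axes: x right, y down, z forward; pixel columns grow to the right and rows downward; lengths in m; the calibration is good to about 2 mm. The wrist camera is an equidistant fisheye: a pixel r from the principal point sees the ray r / f radians off the axis. A picture is of the moment at which its call begins: read the wrist's pose just before it. get_calibration takes no time and is no camera call.
- bot.job_done(): hands the job in, once; it reports no verdict.
Trained networks look in the newest picture that a camera, given by its name, has taken for a name from the list of things; names that differ only in an ending like _2 or _b are one class to them, and where a whole thing is asked for, a point or a joint stands for the part that bears it (a point fixed in the world has none). Each returns a list of dicts, best first, with "confidence" (0 to 1); they miss things now and then, are a little off and sometimes report something else, mostly with a low value. They report only what shows in the picture. A call takes as long as a camera call. They do not tell look-alikes from the thing itself.
- bot.masks_of(camera, thing): "pixels" (420x560 bool, what is visible of it) and "extent" ([left, top, right, bottom] in pixels, round what is visible of it).
- bot.mark_of(camera, thing): "uv" ([column, row] in pixels: a listed point, or the origin of a listed thing).
The state is a dict: "time": time; "q": joint angles; "qd": joint speeds; "joint_efforts": joint torques, N m; "ee_pos": TCP position; "tcp_rot": TCP orientation; "wrist_force": force on the tool from outside, world axes, zero at the start; "torque": the same for the moment, N m; "opening": finger opening in m.
Only numpy, scipy, OpenCV 4.12 (cv2) and the standard library are available. Lean on these libraries where they do the work, as an engineer would, in place of code of your own. Each camera call takes 0.05 s, during which the arm holds its last target. There are 200 camera calls.

## Working session

There is one attempt and no reset: what is moved stays moved. The work goes in short steps, Python scripts to look and compute and a shell command to move; the robot and the scene stay as the last step left them, time stands still between calls to the robot, and variables do not carry over. Pictures are saved under pics/ and viewed, about 8 in all and at most 12, crops included, and the job is handed in when it is done.

```bash
mkdir -p pics; ls; cat > h.py <<'E'
import numpy as np, cv2
from workcell import bot
def ray(cam,uv,z):
    c=bot.get_calibration(cam);K=np.array(c["intrinsics"]);T=np.array(c["pose"])
    d=T[:3,:3]@np.linalg.inv(K)@np.array([uv[0],uv[1],1.]);o=T[:3,3]
    return (o+d*(z-o[2])/d[2])
def proj(cam,p):
    c=bot.get_calibration(cam);K=np.array(c["intrinsics"]);T=np.linalg.inv(np.array(c["pose"]))
    q=K@(T@np.r_[p,1])[:3];return q[:2]/q[2]
E
python3 - <<'E'
from h import *
for c in ("top","scene"):
    cv2.imwrite(f"pics/{c}0.png",bot.camera(c)[:,:,::-1])
np.set_printoptions(precision=3,suppress=True)
for c in ("top","scene"):
    print(c,bot.get_calibration(c))
for c in ("top","scene"):
  for t in ["tray","tray_mouth","stopper0","cork","weight","crucible"]:
    for d in bot.mark_of(c,t): print(c,t,round(d["confidence"],2),np.array(d["uv"]).round(1),ray(c,d["uv"],0)[:2])
for t in ["powder_jar","amber_bottle","clear_bottle","slide_box"]:
    for d in bot.mark_of("top",t)[:2]: print(t,round(d["confidence"],2),np.array(d["uv"]).round(1),ray("top",d["uv"],0)[:2])
print(bot.get_obs())
E
```

```text
pics
top {'intrinsics': array([[468.695,   0.   , 278.506],
       [  0.   , 468.695, 211.059],
       [  0.   ,   0.   ,   1.   ]]), 'pose': array([[-0.01 , -0.997,  0.071,  0.514],
       [-1.   ,  0.012,  0.028, -0.047],
       [-0.029, -0.071, -0.997,  1.288],
       [ 0.   ,  0.   ,  0.   ,  1.   ]])}
scene {'intrinsics': array([[446.738,   0.   , 273.2  ],
       [  0.   , 446.738, 206.841],
       [  0.   ,   0.   ,   1.   ]]), 'pose': array([[-0.67 ,  0.538, -0.513,  1.155],
       [ 0.743,  0.483, -0.464,  0.486],
       [-0.002, -0.691, -0.723,  0.841],
       [ 0.   ,  0.   ,  0.   ,  1.   ]])}
top tray 0.84 [328.8 225.3] [ 0.565 -0.149]
top tray_mouth 0.65 [311.1 221.3] [ 0.577 -0.1  ]
top stopper0 0.62 [264.2 269.1] [0.447 0.03 ]
top stopper0 0.62 [230.8 225.8] [0.567 0.121]
top stopper0 0.6 [229.6 196.6] [0.648 0.124]
top stopper0 0.56 [202.3 175.7] [0.707 0.2  ]
top stopper0 0.53 [238.8 255.1] [0.486 0.099]
top stopper0 0.52 [217.  143.8] [0.796 0.159]
top cork 0.63 [293.2 293.9] [ 0.38  -0.049]
top weight 0.69 [187.3 254.5] [0.489 0.241]
top crucible 0.74 [184.8 211. 
[... 509 characters left out ...]
52 [382.6 253.2] [0.498 0.241]
scene crucible 0.77 [357.6 285.5] [0.613 0.249]
powder_jar 0.76 [171.  181.7] [0.691 0.288]
amber_bottle 0.75 [134.5 231.6] [0.553 0.389]
clear_bottle 0.86 [438.6 198.7] [ 0.635 -0.449]
slide_box 0.91 [261.3 147.4] [0.784 0.035]
{'time': 0.9, 'q': array([-72.421,   4.98 ,  10.078,  95.1  ,  -0.001,  90.   ]), 'qd': array([-0.094,  0.099, -0.048, -0.093, -0.028,  0.08 ]), 'joint_efforts': array([ -0.001, -52.01 ,  46.485,   0.002,  -0.   ,  -0.   ]), 'ee_pos': array([ 0.166, -0.524,  0.231]), 'tcp_rot': array([-179.998,    0.001,   17.578]), 'wrist_force': array([ 0.26 , -1.064, -0.234]), 'torque': array([-0.035, -0.005,  0.027]), 'opening': 0.08546593122107547}
```

View pics/top0.png

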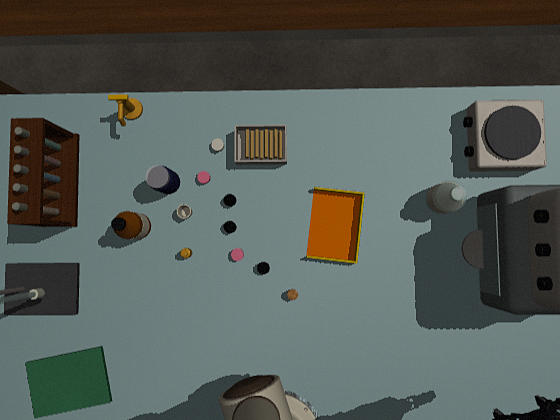

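View pics/scene0.png

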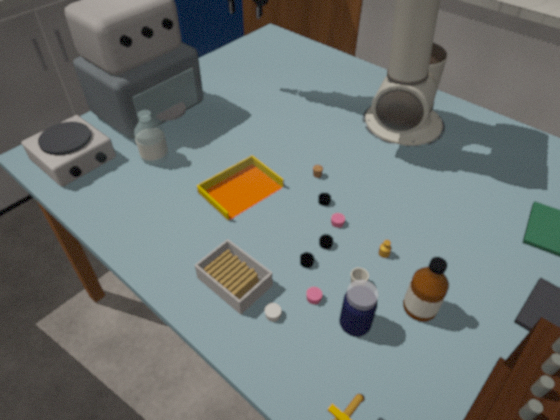

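The top view shows black stoppers at about (263,268), (230,227) and (230,200). Pink look-alikes are at (237,255) and (203,178), a white one at (217,145) and the cork at (293,294). The tray's mouth faces left, from about (314,188) to (306,261). Next I refine these positions with colour blobs.

```bash
cat >> h.py <<'E'
def blobs(img,cam,lo,hi,boxes,z):
    m=cv2.inRange(cv2.cvtColor(img,cv2.COLOR_RGB2HSV),lo,hi);out=[]
    for (u,v) in boxes:
        s=np.zeros_like(m);s[max(0,v-9):v+10,max(0,u-9):u+10]=m[max(0,v-9):v+10,max(0,u-9):u+10]
        n,l,st,ce=cv2.connectedComponentsWithStats(s)
        if n<2: out.append(None);continue
        i=1+np.argmax(st[1:,4]);out.append((st[i,4],ce[i].round(1),ray(cam,ce[i],z)[:2].round(4)))
    return out
E
python3 - <<'E'
from h import *
t=cv2.imread("pics/top0.png")[:,:,::-1].copy();s=cv2.imread("pics/scene0.png")[:,:,::-1].copy()
for r in blobs(t,"top",(0,0,0),(180,255,60),[(263,268),(230,227),(230,200)],.012):print("T",r)
for r in blobs(s,"scene",(0,0,0),(180,255,60),[(324,199),(326,242),(307,260)],.011):print("S",r)
for r in blobs(t,"top",(140,60,60),(180,255,255),[(237,255),(203,178)],.012):print("pink",r)
for r in blobs(s,"scene",(140,60,60),(180,255,255),[(338,220),(315,296)],.012):print("pinkS",r)
h=cv2.cvtColor(t,cv2.COLOR_RGB2HSV)
for nm,lo,hi,z in (("orange",(5,150,100),(19,255,255),0),("yellow",(21,120,60),(35,255,255),.03)):
    m=cv2.inRange(h,lo,hi);m[:,:290]=0;m[:,380:]=0;m[:170]=0;m[275:]=0
    r=cv2.minAreaRect(cv2.findNonZero(m));print(nm,r)
    for p in cv2.boxPoints(r):print(p.round(1),ray("top",p,z)[:2].round(4))
c=t[120:310,160:380];cv2.imwrite("pics/c.png",cv2.resize(c,None,fx=3.5,fy=3,interpolation=2)[:,:,::-1])
E
```

```text
T (np.int32(139), array([262.3, 267.8]), array([0.4513, 0.034 ]))
T (np.int32(144), array([228.6, 227.1]), array([0.5627, 0.1253]))
T (np.int32(136), array([229., 200.]), array([0.6371, 0.124 ]))
S (np.int32(113), array([324.3, 199.2]), array([0.4567, 0.0345]))
S (np.int32(143), array([325.9, 241.6]), array([0.5675, 0.1244]))
S (np.int32(153), array([306.8, 259.9]), array([0.6404, 0.1249]))
pink (np.int32(131), array([236.9, 254.2]), array([0.4889, 0.103 ]))
pink (np.int32(131), array([203.2, 176.9]), array([0.7018, 0.1953]))
pinkS (np.int32(156), array([337.5, 219.6]), array([0.4926, 0.1034]))
pinkS (np.int32(215), array([313.9, 294.9]), array([0.7038, 0.1958]))
orange ((333.06707763671875, 225.39634704589844), (47.26469039916992, 64.82330322265625), 6.340191841125488)
[306. 255.] [ 0.4846 -0.0852]
[313.2 190.6] [ 0.6614 -0.1073]
[360.1 195.8] [ 0.6454 -0.236 ]
[353.  260.2] [ 0.4693 -0.2128]
yellow ((335.4029541015625, 224.93824768066406), (50.38628387451172, 71.54920959472656), 5.90614128112793)
[306.7 257.9] [ 0.4775 -0.086 ]
[314.  186.8] [ 0.6683 -0.1084]
[364.1 191.9] [ 0.6525 -0.2426]
[356.8 263.1] [ 0.4626 -0.2188]
```

View pics/c.png

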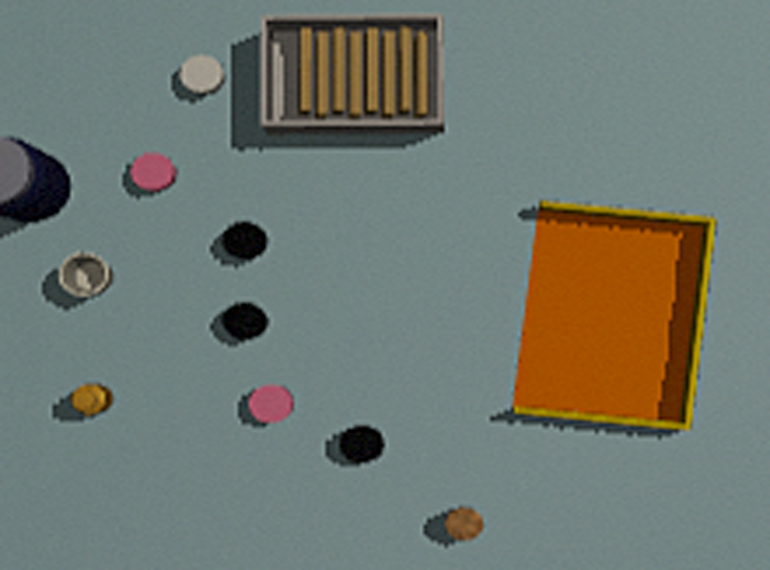

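```bash
cat >> h.py <<'E'
from scipy.spatial.transform import Rotation as Ro
def plan(p,yaw=None,tilt=0):
    """remaining tool-frame shift (cm) and turn (rad) to TCP p, tool x at yaw, tip leading along -x by tilt"""
    o=bot.get_obs();R=Ro.from_euler("xyz",o["tcp_rot"],degrees=True)
    print("t",o["time"],"at",np.round(o["ee_pos"],4),np.round(o["tcp_rot"],1),"q",np.round(o["q"],0),"F",np.round(o["wrist_force"],1),"op",round(o["opening"],3))
    print("shift",(R.inv().apply(np.array(p)-o["ee_pos"])*100).round(2))
    if yaw is not None:
        a=np.radians(yaw);u=-np.array([np.cos(a),np.sin(a),0]);t=np.radians(tilt)
        z=u*np.sin(t)-np.array([0,0,np.cos(t)]);y=np.cross([0,0,1],u)
        Rt=Ro.from_matrix(np.c_[np.cross(y,z),y,z]);print("turn",(R.inv()*Rt).as_rotvec().round(3))
E
python3 - <<'E'
from h import *
plan([.427,.087,.12],117,10)
E
```

```text
t 0.9 at [ 0.1661 -0.5243  0.2313] [-180.     0.    17.6] q [-72.   5.  10.  95.  -0.  90.] F [ 0.3 -1.1 -0.2] op 0.085
shift [ 43.33 -50.4   11.13]
turn [-0.151 -0.128 -1.73 ]
```

```bash
for i in 1 2; do :; done; python3 -m pendant '[[[2.4,-2.8,0,0,0,0,0],[2.4,-2.8,0,0,0,0,0],[2.4,-2.8,0,0,0,0,0],[2.4,-2.8,0,0,0,0,0],[2.4,-2.8,0,0,0,0,0]]]' 20
python3 -m pendant '[[[2.4,-2.8,0,0,0,0,0],[2.4,-2.8,0,0,0,0,0],[2.4,-2.8,0,0,0,0,0],[2.4,-2.8,0,0,0,0,0],[2.4,-2.8,0,0,0,0,0]]]'
python3 -m pendant '[[[2.4,-2.8,0,0,0,-0.12,0],[2.4,-2.8,0,0,0,0,0],[2.4,-2.8,0,0,0,0,0],[2.4,-2.8,0,0,0,0,0],[2.4,-2.8,0,0,0,0,0]]]'
python3 -m pendant '[[[0,0,0,0,0,-0.12,0],[0,0,0,0,0,-0.12,0],[0,0,0,0,0,-0.12,0],[0,0,0,0,0,-0.12,0],[0,0,0,0,0,-0.12,0]]]'
python3 -m pendant '[[[0,0,0,0,0,-0.12,0],[0,0,0,0,0,-0.12,0],[0,0,0,0,0,-0.12,0],[0,0,0,0,0,-0.12,0],[0,0,0,0,0,-0.12,0]]]'
python3 -c "
from h import *
plan([.427,.087,.12],117,10)"
```

```text
time: 1.32
ee_pos: [0.2379, -0.3537, 0.2275]
tcp_rot: [-179.8, 0.1, 17.1]
wrist_force: [0.9, -0.6, -0.6]
opening: 0.0257
time: 1.73
ee_pos: [0.3123, -0.1765, 0.2283]
tcp_rot: [-179.9, -0.1, 16.9]
wrist_force: [1.6, -0.4, -0.0]
opening: -0.0
time: 2.15
ee_pos: [0.3702, 0.0077, 0.23]
tcp_rot: [179.9, -0.3, 24.1]
wrist_force: [1.3, -1.1, 0.8]
opening: -0.0001
time: 2.57
ee_pos: [0.3712, 0.0175, 0.2301]
tcp_rot: [179.7, -0.3, 59.5]
wrist_force: [0.3, -1.1, 0.2]
opening: 0.0002
time: 2.98
ee_pos: [0.3711, 0.018, 0.2307]
tcp_rot: [179.5, -0.1, 95.3]
wrist_force: [0.8, 0.3, 0.1]
opening: -0.0002
t 2.9833 at [0.3711 0.018  0.2307] [ 1.795e+02 -1.000e-01  9.530e+01] q [  3. -20. -12.  97.   0.  87.] F [0.8 0.3 0.1] op -0.0
shift [ 6.34  6.1  11.13]
turn [-0.024 -0.172 -0.379]
```

```bash
python3 -m pendant '[[[1.3,1.3,0.6,0,0,-0.095,0],[1.3,1.2,0.6,0,0,-0.095,0],[1.3,1.2,0.6,0,0,-0.095,0],[1.3,1.2,0.6,0,0,-0.095,0],[0,0,0,0,-0.086,0,0]]]'
python3 -m pendant '[[[0,0,2,0,-0.086,0,0],[0,0,2,0,0,0,0],[0,0,2,0,0,0,0],[0,0,0,0,0,0,0]]]'
python3 - <<'E'
from h import *
plan([.427,.087,.12],117,10)
o=bot.get_obs();cv2.imwrite("pics/w1.png",bot.camera("wrist")[:,:,::-1])
c=bot.get_calibration("wrist");K=np.array(c["intrinsics"]);T=np.array(c["T_tool_cam"])
print(K,T.round(3),o["ee_pos"],o["tcp_rot"])
E
```

```text
time: 3.4
ee_pos: [0.4083, 0.0807, 0.2073]
tcp_rot: [179.3, 5.1, 118.3]
wrist_force: [-0.3, 0.0, -0.7]
opening: 0.0003
time: 3.73
ee_pos: [0.414, 0.0755, 0.147]
tcp_rot: [179.1, 10.6, 118.5]
wrist_force: [-0.3, 0.7, -0.7]
opening: 0.0003
t 3.7333 at [0.414  0.0755 0.147 ] [179.1  10.6 118.5] q [ 17. -17. -20.  84. -10.  78.] F [-0.3  0.7 -0.7] op 0.0
shift [0.88 1.65 2.61]
turn [0.02  0.01  0.026]
[[325.1922621    0.         278.91882005]
 [  0.         325.1922621  204.66077574]
 [  0.           0.           1.        ]] [[-0.    -0.949 -0.316  0.082]
 [ 1.    -0.    -0.    -0.001]
 [ 0.    -0.316  0.949 -0.143]
 [ 0.     0.     0.     1.   ]] [0.41397624 0.07549645 0.14699755] [179.13611691  10.60611978 118.52333903]
```

View pics/w1.png

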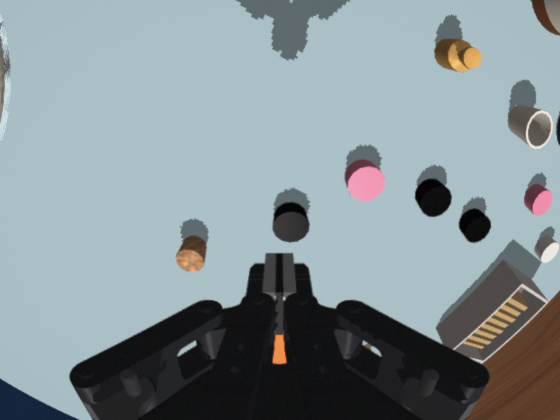

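The wrist view shows stopper A at (291,222), B at (433,197) and C at (475,225), plus a pink look-alike at (366,180). I refine all three positions from this view.

```bash
cat >> h.py <<'E'
def wray(uv,z,o):
    c=bot.get_calibration("wrist");K=np.array(c["intrinsics"]);T=np.array(c["T_tool_cam"])
    x=np.array([(uv[0]-K[0,2]),(uv[1]-K[1,2])]);r=np.hypot(*x);th=r/K[0,0]
    d=np.r_[x/r*np.sin(th),np.cos(th)]
    R=Ro.from_euler("xyz",o["tcp_rot"],degrees=True).as_matrix()
    d=R@T[:3,:3]@d;p=R@T[:3,3]+o["ee_pos"];return p+d*(z-p[2])/d[2]
E
python3 - <<'E'
from h import *
o=bot.get_obs();im=cv2.imread("pics/w1.png");m=cv2.inRange(cv2.cvtColor(im,cv2.COLOR_BGR2HSV),(0,0,0),(180,255,75))
for u,v in [(291,222),(433,197),(475,225)]:
    s=np.zeros_like(m);s[v-27:v+27,u-24:u+24]=m[v-27:v+27,u-24:u+24]
    n,l,st,ce=cv2.connectedComponentsWithStats(s);i=1+np.argmax(st[1:,4]);print(st[i],ce[i],wray(ce[i],.011,o)[:2].round(4))
h=cv2.inRange(cv2.cvtColor(im,cv2.COLOR_BGR2HSV),(150,80,60),(180,255,255))
s=np.zeros_like(h);s[150:215,335:400]=h[150:215,335:400];mm=cv2.moments(s);print("pink",wray((mm["m10"]/mm["m00"],mm["m01"]/mm["m00"]),.011,o)[:2])
plan([.425,.087,.006],117,10)
E
```

```text
[ 273  202   36   40 1136] [290.25264085 221.45158451] [0.453 0.031]
[ 415  178   36   38 1009] [432.54311199 196.76511397] [0.5652 0.122 ]
[459 208  32  34 772] [474.20725389 224.61139896] [0.6387 0.1223]
pink [0.49079588 0.10131057]
t 3.7833 at [0.4144 0.0756 0.149 ] [179.   10.6 118.5] q [ 17. -17. -20.  84. -10.  78.] F [0.4 0.7 0.6] op -0.0
shift [ 3.12  1.24 13.98]
turn [0.021 0.01  0.026]
```

```bash
python3 -m pendant '[[[0.9,0.3,2.7,0.02,0.01,0.02,0],[0.6,0.3,2.7,0,0,0,0],[0.6,0.3,2.7,0,0,0,0],[0.5,0.3,2.3,0,0,0,0],[0,0,0,0,0,0,0]]]'
python3 - <<'E'
from h import *
plan([.429,.077,.006],117.4,10)
E
```

```text
time: 4.2
ee_pos: [0.4265, 0.0892, 0.0473]
tcp_rot: [179.3, 10.1, 117.0]
wrist_force: [-1.3, -0.1, -0.5]
opening: 0.0003
t 4.2 at [0.4265 0.0892 0.0473] [179.3  10.1 117. ] q [ 18. -13. -28.  73. -10.  81.] F [-1.3 -0.1 -0.5] op 0.0
shift [-0.46 -0.39  4.27]
turn [ 0.01   0.001 -0.007]
```

```bash
python3 -m pendant '[[[0,-0.2,1.7,0.01,0,-0.007,0],[0,-0.1,1.6,0,0,0,0],[0,0,0.7,0,0,0,0],[0,0,0,0,0,0,0]]]'
python3 - <<'E'
from h import *
plan([.429,.077,.006],117.4,10)
plan([.547,-.15,.006],117.4,10)
E
```

```text
time: 4.53
ee_pos: [0.4305, 0.082, 0.0143]
tcp_rot: [179.7, 10.1, 117.3]
wrist_force: [0.7, 0.2, -0.6]
opening: -0.0001
t 4.5333 at [0.4305 0.082  0.0143] [179.7  10.1 117.3] q [ 17. -11. -30.  69. -10.  80.] F [ 0.7  0.2 -0.6] op -0.0
shift [-0.22 -0.37  0.89]
turn [ 0.005  0.002 -0.002]
t 4.5333 at [0.4305 0.082  0.0143] [179.7  10.1 117.3] q [ 17. -11. -30.  69. -10.  80.] F [ 0.7  0.2 -0.6] op -0.0
shift [-25.41  -0.31   5.37]
turn [ 0.005  0.002 -0.002]
```

```bash
python3 -m pendant '[[[0,-0.35,0.8,0,0,0,0],[0,0,0.1,0,0,0,0],[-0.6,0,0.11,0,0,0,0],[-0.8,0,0.14,0,0,0,0],[-0.8,0,0.14,0,0,0,0]]]'
python3 -m pendant '[[[-0.8,0,0.14,0,0,0,0],[-0.8,0,0.14,0,0,0,0],[-0.8,0,0.14,0,0,0,0],[-0.8,0,0.14,0,0,0,0],[0,0,0,0,0,0,0]]]'
cat > chk.py <<'E'
from h import *
import sys
def stoppers(name=None):
    t=bot.camera("top");s=bot.camera("scene")
    if name: cv2.imwrite(f"pics/{name}t.png",t[:,:,::-1]);cv2.imwrite(f"pics/{name}s.png",s[:,:,::-1])
    for cam,im in (("top",t),("scene",s)):
        m=cv2.inRange(cv2.cvtColor(im,cv2.COLOR_RGB2HSV),(0,0,0),(180,255,60))
        n,l,st,ce=cv2.connectedComponentsWithStats(m)
        for i in range(1,n):
            p=ray(cam,ce[i],.012)
            if 50<st[i,4]<260 and .35<p[0]<.75 and -.25<p[1]<.18: print(cam,st[i,4],ce[i].round(0),p[:2].round(4))
if __name__=="__main__":
    stoppers(sys.argv[1] if len(sys.argv)>1 else None)
E
python3 - <<'E'
from chk import *
stoppers("p1");plan([.547,-.15,.006],117.4,10)
E
```

```text
time: 4.95
ee_pos: [0.4414, 0.059, 0.0108]
tcp_rot: [179.3, 10.2, 117.3]
wrist_force: [1.1, 0.4, 0.2]
opening: 0.0001
time: 5.37
ee_pos: [0.4594, 0.025, 0.0121]
tcp_rot: [179.2, 10.2, 117.1]
wrist_force: [-0.2, 0.1, 0.1]
opening: 0.0007
top 155 [260. 163.] [0.7382 0.0372]
top 134 [229. 200.] [0.6372 0.1238]
top 90 [358. 225.] [ 0.5638 -0.2259]
top 136 [229. 227.] [0.5629 0.1246]
scene 67 [323. 194.] [0.4433 0.0201]
scene 108 [311. 196.] [0.4728 0.0025]
scene 143 [326. 242.] [0.5685 0.1247]
scene 152 [307. 260.] [0.6411 0.1253]
t 5.4667 at [0.4588 0.0258 0.012 ] [179.2  10.2 117.1] q [  9. -10. -29.  67.  -9.  72.] F [ 0.7  0.3 -0.4] op -0.0
shift [-19.25  -0.24   4.07]
turn [ 0.013  0.003 -0.004]
```

```bash
python3 -m pendant '[[[-0.7,0,0.3,0.01,0,0,0],[-0.8,0,0.3,0,0,0,0],[-0.8,0,0.2,0,0,0,0],[-0.8,0,0.18,0,0,0,0],[-0.8,0,0.18,0,0,0,0]]]'
python3 -m pendant '[[[-0.8,0,0.17,0,0,0,0],[-0.8,0,0.17,0,0,0,0],[-0.8,0,0.17,0,0,0,0],[-0.8,0,0.17,0,0,0,0],[0,0,0,0,0,0,0]]]'
python3 - <<'E'
from chk import *
stoppers("p2");plan([.547,-.15,.006],117.4,10)
E
```

```text
time: 5.88
ee_pos: [0.4784, -0.0115, 0.0067]
tcp_rot: [179.9, 10.1, 117.3]
wrist_force: [-0.1, -0.5, 0.6]
opening: 0.0002
time: 6.3
ee_pos: [0.4957, -0.0457, 0.0054]
tcp_rot: [179.9, 10.2, 117.2]
wrist_force: [-1.0, 0.1, -0.3]
opening: 0.0
top 155 [260. 163.] [0.7383 0.0373]
top 131 [229. 200.] [0.6374 0.1235]
top 87 [358. 226.] [ 0.5622 -0.2259]
top 134 [229. 227.] [0.5633 0.1245]
top 237 [272. 240.] [0.5258 0.0062]
top 61 [282. 271.] [ 0.4423 -0.0201]
top 124 [234. 274.] [0.4342 0.1111]
scene 169 [285. 191.] [ 0.5013 -0.0614]
scene 144 [326. 242.] [0.5684 0.1247]
scene 150 [307. 260.] [0.6411 0.1251]
t 6.4 at [ 0.4951 -0.0448  0.0053] [179.9  10.1 117.3] q [ -0.  -5. -26.  65.  -9.  62.] F [-0.8  0.6  0. ] op -0.0
shift [-11.56  -0.2    2.  ]
turn [ 0.002  0.002 -0.003]
```

View pics/p2s.png

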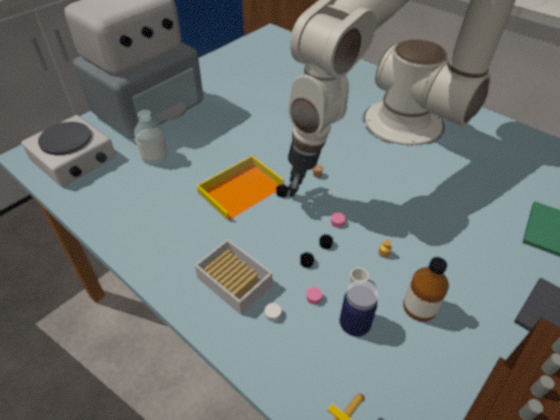

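The stopper sits just ahead of the fingertips at about (281,190), close to the tray's near wall end at (284,184). I check the margin there in an enlarged crop.

```bash
python3 - <<'E'
from h import *
im=cv2.imread("pics/p2s.png")[140:230,180:340];im=cv2.resize(im,None,fx=5,fy=5,interpolation=2)
for p,c in (((.482,-.087,0),(255,0,0)),((.508,-.069,0),(0,255,0)),((.56,-.175,0),(0,255,0)),((.660,-.107,0),(255,0,0)),((.482,-.087,.03),(255,255,255)),((.467,-.213,0.03),(255,255,255)),((.660,-.107,0.03),(255,255,255))):
    q=(proj("scene",p)-[180,140]+.5)*5;print(p,q);cv2.circle(im,tuple(int(x) for x in q),5,c,-1)
cv2.imwrite("pics/c2.png",im)
E
```

```text
(0.482, -0.087, 0) [516.73646928 231.42444008]
(0.508, -0.069, 0) [510.07461957 271.84478486]
(0.56, -0.175, 0) [301.23775942 230.44050695]
(0.66, -0.107, 0) [256.73429808 392.96551932]
(0.482, -0.087, 0.03) [517.52025715 190.81214008]
(0.467, -0.213, 0.03) [367.14328701  76.50335437]
(0.66, -0.107, 0.03) [252.5174975  352.50923323]
```

View pics/c2.png

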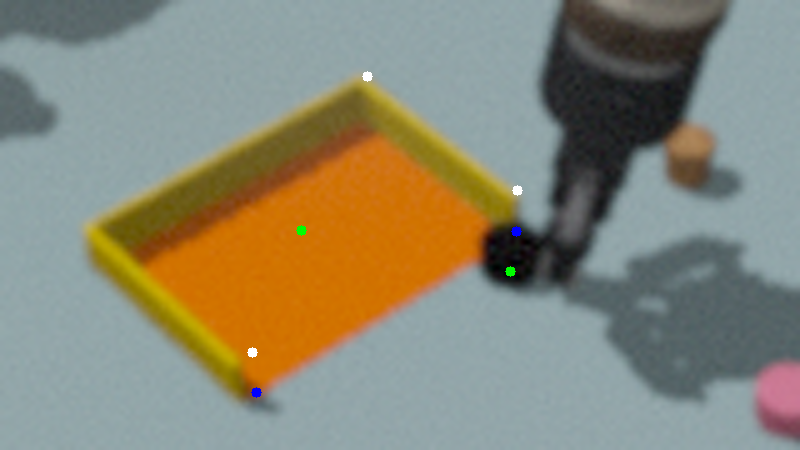

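Everything is where the model predicts: the stopper is entering about 12 mm clear of the near wall. I continue pushing.

```bash
python3 -m pendant '[[[-0.8,-0.04,0.14,0,0,0,0],[-0.8,-0.04,0.14,0,0,0,0],[-0.8,0,0.14,0,0,0,0],[-0.8,0,0.14,0,0,0,0],[-0.8,0,0.14,0,0,0,0]]]'
python3 -m pendant '[[[-0.8,0,0.15,0,0,0,0],[-0.8,0,0.15,0,0,0,0],[-0.8,0,0.15,0,0,0,0],[-0.8,0,0.15,0,0,0,0],[-0.8,0,0.15,0,0,0,0]]]'
python3 -m pendant '[[[-0.8,0,0.15,0,0,0,0],[-0.8,0,0.15,0,0,0,0],[-0.8,0,0.15,0,0,0,0],[-0.8,0,0.15,0,0,0,0],[0,0,0,0,0,0,0]]]'
python3 - <<'E'
from chk import *
stoppers("p3");plan([.547,-.15,.006],117.4,10)
E
```

```text
time: 6.82
ee_pos: [0.5139, -0.0828, 0.0055]
tcp_rot: [179.9, 10.1, 117.4]
wrist_force: [-0.1, 0.7, -0.1]
opening: -0.0
time: 7.23
ee_pos: [0.5349, -0.1235, 0.0051]
tcp_rot: [179.9, 10.1, 117.4]
wrist_force: [-0.5, 0.6, 0.0]
opening: 0.0001
time: 7.65
ee_pos: [0.5521, -0.1572, 0.0046]
tcp_rot: [179.9, 10.1, 117.3]
wrist_force: [-0.0, -0.0, 0.5]
opening: 0.0001
top 153 [261. 163.] [0.7383 0.0364]
top 132 [229. 200.] [0.6372 0.1235]
top 114 [327. 215.] [ 0.594  -0.1442]
top 137 [229. 227.] [0.5628 0.1246]
top 73 [345. 245.] [ 0.5102 -0.191 ]
top 83 [358. 250.] [ 0.4958 -0.2264]
scene 141 [326. 242.] [0.5681 0.1247]
scene 153 [307. 260.] [0.6413 0.1253]
t 7.75 at [ 0.5514 -0.1562  0.0045] [179.9  10.1 117.3] q [-12.   4. -17.  63.  -8.  50.] F [-0.8 -0.4  0.5] op -0.0
shift [ 0.72 -0.11 -0.28]
turn [ 0.001  0.002 -0.001]
```

```bash
python3 -m pendant '[[[1,0,-0.2,0,0,0,0],[1,0,-2,0,0,0,0],[0.5,0,-3,0,0,0,0],[0.5,0,-3,0,0,0,0],[0,0,0,0,0,0,0]]]'
python3 - <<'E'
from chk import *
stoppers("p4");plan([.562,.172,.08],93.3,10)
E
```

```text
time: 8.17
ee_pos: [0.5261, -0.1124, 0.0797]
tcp_rot: [-179.8, 9.8, 117.4]
wrist_force: [0.5, -0.1, 0.9]
opening: 0.0001
top 155 [260. 163.] [0.7383 0.0381]
top 132 [229. 200.] [0.6372 0.1235]
top 86 [358. 225.] [ 0.5644 -0.226 ]
top 173 [305. 224.] [ 0.5693 -0.0827]
top 129 [229. 227.] [0.5635 0.124 ]
top 117 [342. 227.] [ 0.5597 -0.1832]
top 150 [321. 272.] [ 0.4382 -0.1257]
top 237 [270. 254.] [0.4877 0.0135]
top 140 [339. 263.] [ 0.4626 -0.1724]
scene 91 [237. 182.] [ 0.5637 -0.1809]
scene 140 [326. 242.] [0.5682 0.1245]
scene 151 [307. 260.] [0.6411 0.1252]
t 8.2667 at [ 0.5253 -0.113   0.0756] [-179.6    9.7  117.4] q [ -8.  -2. -15.  72.  -8.  54.] F [-0.6  0.1  0.3] op 0.0
shift [23.19 16.35 -4.53]
turn [ 0.065 -0.004  0.415]
```

View pics/p4s.png

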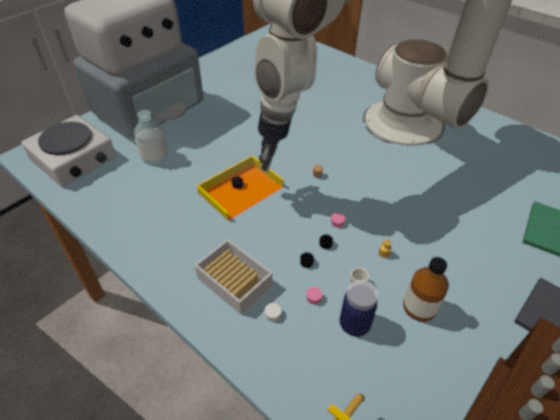

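Stopper A is well inside the tray, at about (0.561,-0.182). Next is stopper B.

```bash
python3 -m pendant '[[[2.8,2.0,-0.6,0,0,0,0],[2.8,2.0,-0.6,0,0,0,0],[2.8,2.0,-0.6,0,0,0,0],[2.8,2.0,-0.6,0,0,0,0],[2.8,2.0,-0.6,0,0,0,0]]]'
python3 -m pendant '[[[2.8,2.0,-0.6,0,0,0,0],[2.8,2.0,-0.6,0.01,0,0.1,0],[2,1.4,-0.4,0.02,0,0.1,0],[0,0,0,0.02,0,0.1,0],[0,0,0,0.015,0,0.11,0]]]'
python3 - <<'E'
from h import *
plan([.562,.172,.03],93.3,10)
E
```

```text
time: 8.68
ee_pos: [0.5453, 0.0609, 0.0752]
tcp_rot: [-179.3, 9.7, 116.9]
wrist_force: [0.8, 0.1, 0.2]
opening: 0.0001
time: 9.1
ee_pos: [0.5569, 0.1657, 0.0699]
tcp_rot: [-179.2, 10.0, 92.8]
wrist_force: [0.1, 0.3, -0.5]
opening: 0.0002
t 9.1 at [0.5569 0.1657 0.0699] [-179.2   10.    92.8] q [ 21.  13.   1.  82.  -9. 109.] F [ 0.1  0.3 -0.5] op 0.0
shift [1.29 0.6  3.81]
turn [-0.016  0.    -0.009]
```

```bash
python3 -m pendant '[[[0.8,0.3,1.0,-0.016,0,-0.009,0],[0.7,0.3,1.6,0,0,0,0],[0.3,0.1,1.6,0,0,0,0],[0,0,0,0,0,0,0]]]'
python3 - <<'E'
from h import *
plan([.562,.172,.006],93.3,10)
E
```

```text
time: 9.43
ee_pos: [0.5609, 0.1785, 0.0176]
tcp_rot: [-179.7, 10.1, 93.1]
wrist_force: [-1.4, -0.4, -0.8]
opening: -0.0002
t 9.4333 at [0.5609 0.1785 0.0176] [-179.7   10.1   93.1] q [ 22.  15.  -3.  76.  -9. 109.] F [-1.4 -0.4 -0.8] op -0.0
shift [-0.44  0.08  1.26]
turn [-0.007  0.002 -0.004]
```

```bash
python3 -m pendant '[[[0,0.1,1.0,-0.007,0,-0.004,0],[-0.5,0,0.3,0,0,0,0],[-0.7,0,0.14,0,0,0,0],[-0.8,0,0.15,0,0,0,0],[-0.8,0,0.15,0,0,0,0]]]'
python3 -m pendant '[[[-0.8,0,0.15,0,0,0,0],[-0.8,0,0.15,0,0,0,0],[-0.8,0,0.15,0,0,0,0],[-0.8,0,0.15,0,0,0,0],[-0.8,0,0.15,0,0,0,0]]]'
python3 -m pendant '[[[-0.8,0,0.15,0,0,0,0],[-0.8,0,0.15,0,0,0,0],[-0.8,0,0.15,0,0,0,0],[-0.8,0,0.15,0,0,0,0],[-0.8,0,0.15,0,0,0,0]]]'
python3 - <<'E'
from chk import *
stoppers("p5");plan([.578,-.107,.006],93.3,10)
E
```

```text
time: 9.85
ee_pos: [0.561, 0.1461, 0.0031]
tcp_rot: [-179.7, 10.2, 93.5]
wrist_force: [0.9, -0.5, 1.5]
opening: 0.0001
time: 10.27
ee_pos: [0.5648, 0.1, 0.0057]
tcp_rot: [-179.9, 10.2, 93.3]
wrist_force: [-0.5, -0.1, 0.1]
opening: -0.0001
time: 10.68
ee_pos: [0.5675, 0.0545, 0.0057]
tcp_rot: [-179.9, 10.2, 93.3]
wrist_force: [-0.5, 0.6, 0.1]
opening: 0.0002
top 153 [261. 163.] [0.7383 0.0364]
top 88 [358. 225.] [ 0.5645 -0.226 ]
top 118 [342. 227.] [ 0.5597 -0.1832]
scene 87 [237. 182.] [ 0.5641 -0.1806]
scene 151 [307. 260.] [0.6411 0.1252]
t 10.7833 at [0.5675 0.0541 0.0057] [-179.9   10.2   93.2] q [ 10.  11.  -9.  72. -10.  97.] F [-0.9 -1.  -0.4] op 0.0
shift [-15.89   0.16   2.83]
turn [-0.001  0.004 -0.002]
```

```bash
python3 -c "
import cv2
im=cv2.imread('pics/p5s.png')[140:290,180:380];cv2.imwrite('pics/c5.png',cv2.resize(im,None,fx=3.5,fy=3.5,interpolation=2))"
```

```text
(no output)
```

View pics/c5.png

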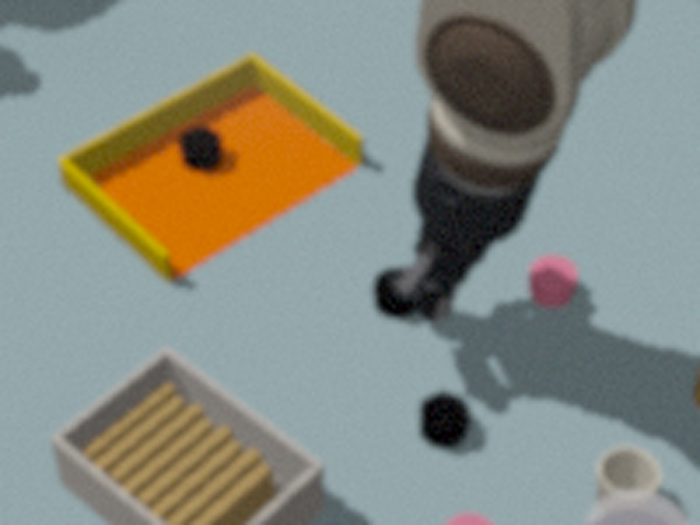

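Stopper B is centred against the fingertips at crop pixel (398,290), and A is in the tray at (202,148). I continue.

```bash
python3 -m pendant '[[[-0.8,0.03,0.14,0,0,0,0],[-0.8,0.03,0.14,0,0,0,0],[-0.8,0.03,0.15,0,0,0,0],[-0.8,0,0.15,0,0,0,0],[-0.8,0,0.15,0,0,0,0]]]'
python3 -m pendant '[[[-0.8,0,0.14,0,0,0,0],[-0.8,0,0.14,0,0,0,0],[-0.8,0,0.15,0,0,0,0],[-0.8,0,0.15,0,0,0,0],[-0.8,0,0.15,0,0,0,0]]]'
python3 -m pendant '[[[-0.8,0,0.14,0,0,0,0],[-0.8,0,0.14,0,0,0,0],[-0.8,0,0.15,0,0,0,0],[-0.6,0,0.1,0,0,0,0],[0,0,0,0,0,0,0]]]'
python3 - <<'E'
from chk import *
plan([.578,-.107,.006],93.3,10);stoppers("p6")
E
```

```text
time: 11.2
ee_pos: [0.571, 0.0115, 0.0055]
tcp_rot: [-179.9, 10.2, 93.3]
wrist_force: [-0.4, 0.5, 1.0]
opening: 0.0
time: 11.62
ee_pos: [0.5735, -0.0339, 0.0053]
tcp_rot: [-179.9, 10.2, 93.3]
wrist_force: [0.5, 0.8, 0.1]
opening: -0.0001
time: 12.03
ee_pos: [0.5753, -0.0696, 0.0054]
tcp_rot: [-179.9, 10.2, 93.2]
wrist_force: [0.1, -0.2, 0.6]
opening: -0.0002
t 12.0333 at [ 0.5753 -0.0696  0.0054] [-179.9   10.2   93.2] q [ -2.  10. -10.  69. -10.  85.] F [ 0.1 -0.2  0.6] op -0.0
shift [-3.7   0.06  0.61]
turn [-0.002  0.004 -0.001]
top 154 [260. 163.] [0.7383 0.0369]
top 129 [244. 212.] [0.603  0.0827]
top 132 [229. 200.] [0.6372 0.1235]
top 226 [308. 217.] [ 0.5887 -0.0917]
top 84 [358. 225.] [ 0.5659 -0.2261]
top 117 [342. 227.] [ 0.5596 -0.1832]
scene 152 [271. 144.] [ 0.3803 -0.2225]
scene 90 [237. 182.] [ 0.5639 -0.1809]
scene 150 [307. 260.] [0.6411 0.1251]
```

```bash
python3 -m pendant '[[[-0.8,0,0.14,0,0,0,0],[-0.8,0,0.14,0,0,0,0],[-0.8,0,0.15,0,0,0,0],[-0.8,0,0.15,0,0,0,0],[-0.6,0,0.1,0,0,0,0]]]'
python3 -m pendant '[[[0,0,0,0,0,0,0],[1,0,-0.2,0,0,0,0],[1,0,-2,0,0,0,0],[1,0,-3,0,0,0,0],[1,0,-3,0,0,0,0]]]'
python3 - <<'E'
from chk import *
plan([.642,.172,.08],86.3,10);stoppers("p7")
E
```

```text
time: 12.55
ee_pos: [0.5778, -0.1086, 0.0053]
tcp_rot: [-179.9, 10.2, 93.4]
wrist_force: [-0.5, -0.8, 0.1]
opening: -0.0001
time: 12.97
ee_pos: [0.5703, -0.0559, 0.074]
tcp_rot: [-179.2, 10.1, 93.1]
wrist_force: [1.0, 0.5, 0.3]
opening: -0.0001
t 12.9667 at [ 0.5703 -0.0559  0.074 ] [-179.2   10.1   93.1] q [ -1.   8.  -5.  78. -10.  86.] F [1.  0.5 0.3] op -0.0
shift [21.91  8.35 -4.63]
turn [0.008 0.003 0.118]
top 155 [260. 163.] [0.7383 0.0373]
top 111 [283. 224.] [ 0.5699 -0.0244]
top 218 [299. 211.] [ 0.6037 -0.0681]
top 207 [230. 206.] [0.6203 0.1214]
top 82 [358. 225.] [ 0.5645 -0.2259]
top 114 [324. 219.] [ 0.5825 -0.1363]
top 117 [342. 227.] [ 0.5596 -0.1832]
scene 195 [240. 189.] [ 0.576  -0.1555]
scene 153 [307. 260.] [0.641  0.1252]
```

```bash
python3 -m pendant '[[[2.8,1.0,-0.6,0,0,0.02,0],[2.8,1.0,-0.6,0,0,0.02,0],[2.8,1.0,-0.6,0,0,0.02,0],[2.8,1.0,-0.6,0,0,0.02,0],[2.8,1.0,-0.6,0,0,0.02,0]]]'
python3 -m pendant '[[[2.8,1.0,-0.6,0,0,0.02,0],[2.8,1.0,-0.6,0,0,0,0],[2,0.8,-0.4,0,0,0,0],[0,0,0,0,0,0,0]]]'
python3 - <<'E'
from chk import *
plan([.642,.176,.025],86.8,10)
E
```

```text
time: 13.48
ee_pos: [0.6213, 0.0931, 0.0847]
tcp_rot: [179.0, 10.1, 86.9]
wrist_force: [1.1, -0.2, 0.4]
opening: -0.0
time: 13.82
ee_pos: [0.6547, 0.1801, 0.0844]
tcp_rot: [178.9, 10.1, 85.9]
wrist_force: [1.2, 1.2, 0.0]
opening: 0.0002
t 13.8167 at [0.6547 0.1801 0.0844] [178.9  10.1  85.9] q [ 19.  25.  18.  86. -10. 114.] F [1.2 1.2 0. ] op 0.0
shift [ 0.54 -1.35  5.91]
turn [ 0.016  0.001 -0.016]
```

```bash
python3 -m pendant '[[[0.4,-0.7,1.2,0.016,0,-0.016,0],[0.3,-0.5,1.8,0,0,0,0],[0.2,-0.1,1.8,0,0,0,0],[0,0,1,0,0,0,0],[0,0,0,0,0,0,0]]]'
python3 - <<'E'
from chk import *
plan([.641,.172,.006],86.8,10)
E
```

```text
time: 14.23
ee_pos: [0.6374, 0.1805, 0.0181]
tcp_rot: [-179.6, 10.2, 87.2]
wrist_force: [-0.9, 0.2, -0.1]
opening: -0.0003
t 14.2333 at [0.6374 0.1805 0.0181] [-179.6   10.2   87.2] q [ 20.  26.  11.  80.  -9. 113.] F [-0.9  0.2 -0.1] op -0.0
shift [-0.6   0.41  1.33]
turn [-0.006  0.003  0.007]
```

```bash
python3 -m pendant '[[[0,0.4,1.1,-0.006,0,0.007,0],[-0.5,0,0.2,0,0,0,0],[-0.7,0,0.14,0,0,0,0],[-0.8,0,0.15,0,0,0,0],[-0.8,0,0.15,0,0,0,0]]]'
python3 -m pendant '[[[-0.8,0,0.14,0,0,0,0],[-0.8,0,0.15,0,0,0,0],[-0.8,0,0.15,0,0,0,0],[-0.8,0,0.15,0,0,0,0],[-0.8,0,0.15,0,0,0,0]]]'
python3 -m pendant '[[[-0.8,0,0.15,0,0,0,0],[-0.8,0,0.15,0,0,0,0],[-0.8,0,0.15,0,0,0,0],[-0.8,0,0.15,0,0,0,0],[-0.8,0,0.15,0,0,0,0]]]'
python3 - <<'E'
from chk import *
plan([.625,-.11,.006],86.8,10);stoppers("p8")
im=cv2.imread('pics/p8s.png')[140:290,180:380];cv2.imwrite('pics/c8.png',cv2.resize(im,None,fx=3.5,fy=3.5,interpolation=2))
E
```

```text
time: 14.65
ee_pos: [0.6378, 0.1463, 0.0063]
tcp_rot: [-179.8, 10.2, 86.8]
wrist_force: [-0.6, 0.4, -0.5]
opening: -0.0002
time: 15.07
ee_pos: [0.6363, 0.1001, 0.0092]
tcp_rot: [180.0, 10.1, 86.7]
wrist_force: [-0.6, -0.7, 0.1]
opening: 0.0001
time: 15.48
ee_pos: [0.6336, 0.0548, 0.009]
tcp_rot: [180.0, 10.1, 86.7]
wrist_force: [-0.1, 0.3, 0.1]
opening: 0.0
t 15.4833 at [0.6336 0.0548 0.009 ] [180.   10.1  86.7] q [  9.  20.   3.  75. -10. 103.] F [-0.1  0.3  0.1] op 0.0
shift [-16.19   0.09   3.2 ]
turn [ 0.     0.002 -0.002]
top 85 [358. 224.] [ 0.5661 -0.2261]
top 116 [324. 219.] [ 0.5824 -0.1361]
top 117 [342. 227.] [ 0.5596 -0.1832]
scene 193 [240. 189.] [ 0.576  -0.1555]
```

View pics/c8.png

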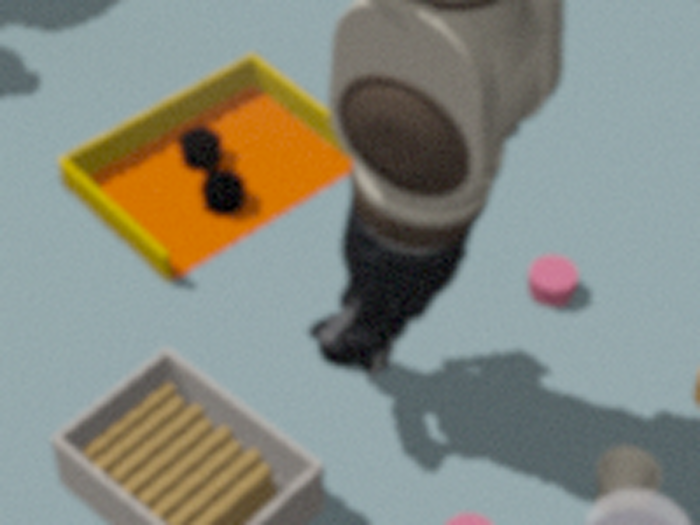

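The tip area around (335,345) is ambiguous, so I look closer with the expected outline of stopper C drawn in.

```bash
python3 - <<'E'
from chk import *
out=[]
for cam,x,y in (("scene",250,205),("top",235,180)):
    im=cv2.imread(f"pics/p8{cam[0]}.png")[y:y+60,x:x+55];im=cv2.resize(im,None,fx=7,fy=7,interpolation=2)
    im=np.clip(im.astype(float)*1.8+20,0,255).astype(np.uint8)
    for r,z in ((.0165,0),(.0175,.02)):
        for a in np.arange(0,6.28,.5):
            q=(proj(cam,(.632+r*np.cos(a),.0265+r*np.sin(a),z))-[x,y]+.5)*7
            cv2.circle(im,tuple(int(v) for v in q),2,(0,255,0) if z else (255,0,0),-1)
    out.append(im)
cv2.imwrite("pics/c9.png",np.hstack(out))
E
```

```text
(no output)
```

View pics/c9.png

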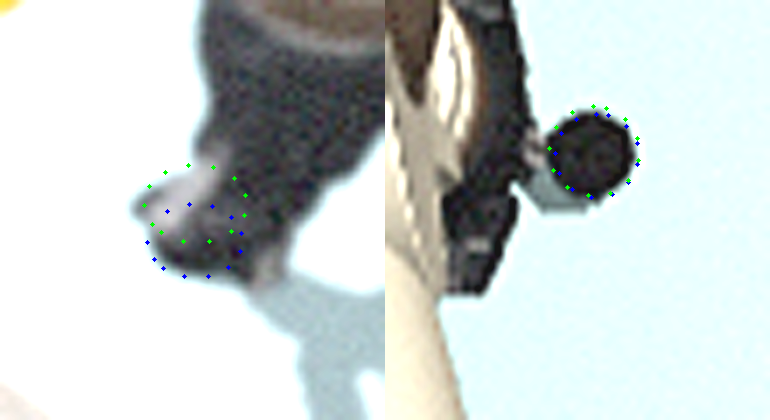

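In the top view the stopper stands flat exactly where predicted; the bright patch in the scene view is only glare. I continue.

```bash
python3 -m pendant '[[[-0.7,0,0.25,0,0,0,0],[-0.8,0,0.2,0,0,0,0],[-0.8,0,0.15,0,0,0,0],[-0.8,0,0.15,0,0,0,0],[-0.8,0,0.15,0,0,0,0]]]'
python3 -m pendant '[[[-0.8,0,0.15,0,0,0,0],[-0.8,0,0.15,0,0,0,0],[-0.8,0,0.15,0,0,0,0],[-0.8,0,0.15,0,0,0,0],[-0.8,0,0.15,0,0,0,0]]]'
python3 -m pendant '[[[-0.8,0,0.15,0,0,0,0],[-0.8,0,0.15,0,0,0,0],[-0.8,0,0.15,0,0,0,0],[-0.6,0,0.1,0,0,0,0],[0,0,0,0,0,0,0]]]'
python3 - <<'E'
from chk import *
plan([.625,-.11,.006],86.8,10);stoppers("p9")
E
```

```text
time: 16.0
ee_pos: [0.6313, 0.0127, 0.0067]
tcp_rot: [180.0, 10.1, 86.8]
wrist_force: [0.5, 0.1, -0.4]
opening: 0.0003
time: 16.42
ee_pos: [0.6286, -0.0329, 0.0064]
tcp_rot: [179.9, 10.1, 86.7]
wrist_force: [-0.1, 0.4, 1.1]
opening: 0.0001
time: 16.83
ee_pos: [0.6263, -0.0686, 0.0062]
tcp_rot: [179.9, 10.1, 86.6]
wrist_force: [0.1, -0.5, -0.1]
opening: 0.0002
t 16.8333 at [ 0.6263 -0.0686  0.0062] [179.9  10.1  86.6] q [ -2.  17.  -1.  72. -10.  92.] F [ 0.1 -0.5 -0.1] op 0.0
shift [-4.07  0.11  0.75]
turn [ 0.     0.002 -0.003]
top 148 [243. 176.] [0.703  0.0853]
top 83 [358. 225.] [ 0.5648 -0.226 ]
top 115 [324. 219.] [ 0.5822 -0.1362]
top 118 [342. 227.] [ 0.5596 -0.1831]
scene 78 [253. 159.] [ 0.4662 -0.2156]
```

```bash
python3 -m pendant '[[[-0.8,0,0.14,0,0,0,0],[-0.8,0,0.14,0,0,0,0],[-0.8,0,0.15,0,0,0,0],[-0.8,0,0.15,0,0,0,0],[-0.8,0,0.14,0,0,0,0]]]'
python3 -m pendant '[[[0,0,0,0,0,0,0],[1,0,-0.2,0,0,0,0],[1,0,-2,0,0,0,0],[1,0,-3,0,0,0,0],[1,0,-3,0,0,0,0]]]'
python3 -m pendant '[[[2.5,-2,-2.5,0,0,0,0],[2.5,-2,-2.5,0,0,0,0],[2.5,-2,-2.5,0,0,0,0],[2,-1,-2.5,0,0,0,0],[0,0,0,0,0,0,0]]]'
python3 - <<'E'
from chk import *
plan([.6,.1,.15]);stoppers("pf")
o=np.array([.5645,-.1625]);a=np.radians(-6.5)
print("cork etc:")
for t in ["cork","weight","crucible"]:
    for d in bot.mark_of("scene",t)[:1]: print(t,ray("scene",d["uv"],0)[:2].round(3))
E
```

```text
time: 17.35
ee_pos: [0.6243, -0.1093, 0.006]
tcp_rot: [180.0, 10.1, 86.9]
wrist_force: [-0.4, -0.4, 0.0]
opening: -0.0002
time: 17.77
ee_pos: [0.6228, -0.0576, 0.0744]
tcp_rot: [-179.3, 10.1, 86.6]
wrist_force: [0.8, 0.6, 0.8]
opening: 0.0001
time: 18.18
ee_pos: [0.5592, 0.0671, 0.1658]
tcp_rot: [-179.8, 10.0, 86.5]
wrist_force: [0.1, -0.1, 0.6]
opening: -0.0001
t 18.1833 at [0.5592 0.0671 0.1658] [-179.8   10.    86.5] q [ 12.   9.   6.  91. -10. 105.] F [ 0.1 -0.1  0.6] op -0.0
shift [3.76 3.87 0.93]
top 159 [261. 163.] [0.738  0.0353]
top 86 [358. 226.] [ 0.5626 -0.2257]
top 118 [325. 205.] [ 0.6209 -0.1374]
top 114 [324. 219.] [ 0.5824 -0.1362]
top 118 [342. 227.] [ 0.5597 -0.1832]
cork etc:
weight [0.506 0.253]
crucible [0.618 0.248]
```

View pics/pfs.png

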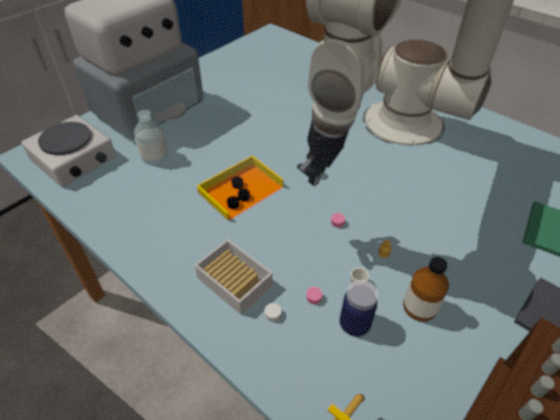

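All three stoppers are in the tray, at (237,182), (244,194) and (233,203). The other things stand in their original places, and the arm hides only the cork, which I never approached.

```bash
python3 -c "
from h import *
im=bot.camera('top')
for d in bot.mark_of('top','cork')[:1]: print(ray('top',d['uv'],0)[:2])
print(bot.job_done())"
```

```text
[0.56248528 0.37849629]
the job is handed in; nothing more can be done
None
```

All three black stoppers are inside the tray, and I handed the job in at about 18 s of the 72 s allowed. I swept each one with closed, slightly tilted fingertips. None was gripped or lifted.

- **Stopper positions:** in the last top-camera picture they stood at about (0.560, -0.183), (0.582, -0.136) and (0.621, -0.137). That puts their centres at about -20, +28 and +30 mm along the tray's y axis, all below the +48 mm limit. The fingers were raised clear, and the wrist force readings stayed under about 2 N throughout.
- **Other things:** the pink and white look-alikes, the weight, the crucible, the bottles, the jar and the slide box looked unmoved in the final scene picture.
- **Check that failed:** I could not confirm the cork at the end. The arm hid it in the final scene picture, the detector found no cork there, and its top-view answer was a false hit near the amber bottle. The cork was last seen in its place after the first stopper was in, and the later pushes did not go near it.

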